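# Bolt the warming box and hold its overheat reset down

### The job

The overheat cut-out of the violin workshop's warming box has tripped. First shoot the barrel bolt on its closed lid fully home into the keeper; then take the brass pin punch from the tool block and, through the round opening in the box's metal control deck, push the recessed red reset button all the way down with it, and finish while still holding the punch in the gripper and the button down, because the power is switched back on while you hold. Leave the thermostat setting, the lid and the other things on the bench as they are.

Things in the scene. Friction and masses are not known exactly. Their poses are not given: they have to be found in the camera images.
- warm_box: Plywood warming box fixed to the bench, 240 mm (its x) by 360 mm (its y), its level top 120 mm high; origin: centre of its underside, z up. Aluminium control deck: its y from -180 to -62 mm; plywood lid: y -57 to +180. On the deck a black thermostat knob, 46 mm high, 90 mm to +x of the opening, and the keeper, 24 mm high; on the lid's front a wire pull 22 mm high, at (-85, +141) mm.
- lid (a joint): Hinge of the lid along its rear (+x) edge: 0 = closed, as at the start; grows in rad as the front edge lifts. Only its own weight (0.7 kg) holds it down.
- lid_bolt (a joint): Steel barrel bolt lying on the lid, along the box's y; its rod (12 mm thick) has its axis 10 mm above the lid. 0 = fully withdrawn, 0.040 m = fully home (end stop) with the rod through the keeper; it grows as the bolt slides towards the box's -y. Slides stiffly (about 2 N friction) and stays where it is left. At the start it is between 0 and 0.012.
- bolt_knob (a point): Top centre of the bolt's upright dark knob; it moves with the bolt. Round, 17 mm thick over its upper 23 mm, on an 11 mm stem; top 45 mm above the lid (165 mm above the bench). Two straps 20 mm high above the lid stand on the bolt's line before and behind, 25 mm or more from the knob's axis. Across the line nothing over 6 mm tall stands within 45 mm.
- bolt_keeper (a point): Centre of the steel keeper staple on the deck that the bolt's rod enters, 130 mm above the bench; fixed to the box. The bolt slides from its knob straight towards this point.
- reset_opening (a point): Centre of the round reset opening's mouth, level with the deck's upper face, 120 mm above the bench; 14 mm wide, edge bevelled, ringed in black, a straight vertical well. The red button (13 mm wide) stands in it with its top 20 mm below the mouth; too narrow for the fingers.
- reset (a joint): Travel of the recessed reset button: 0 = up, 0.005 m = fully down (end stop); sprung, it pushes back with 2.5 N at the start of its travel and 5.5 N fully down, and comes up again when let go.
- thermostat (a joint): Angle of the thermostat knob on the deck, rad, 0 at the start; to be left alone.
- tool_block: Wooden tool block fixed to the bench, 60 mm (its x) by 170 mm (its y) by 55 mm high, three upright holes in a row along its y, at -55, 0 and +55 mm, one tool in each; origin: centre of its underside. Which tool is in which hole varies.
- punch: Brass pin punch upright in a hole of the tool block, loose, 0.10 to 0.16 kg: a blunt round nose 6 mm thick, 45 mm long, below a round knurled brass handle 16 mm thick, 70 mm long, whose shoulder rests on the block's top, so the handle stands 55 to 125 mm above the bench. Origin at the nose's end, z towards the handle. The nose has 1.5 mm of play in the 45 mm deep hole.
- punch_grip (a point): Middle of the punch's handle, on its axis, 80 mm above the nose's end (90 mm above the bench in the block).
- punch_tip (a point): End of the punch's blunt nose.
- screwdriver: Screwdriver with green handle in the tool block (bystander), handle 24 mm thick, 64 mm tall above the block; origin at its tip.
- awl: Awl with dark wooden handle in the tool block (bystander), handle up to 27 mm thick, 58 mm tall above the block; origin at its tip.
- glue_jar: Amber jar with white cap, 64 mm wide, 85 mm high, to the right of the box (bystander); origin under its centre.
- finger_plane: Small brass plane, 70 by 26 by 22 mm, to the right of the box (bystander); origin under its centre.
- spool_clamp_a: Wooden spool clamp standing on end, 32 mm wide, 80 mm high, left of the tool block (bystander); origin under its centre.
- spool_clamp_b: A second such spool clamp (bystander).
- neck_block: Spruce block 50 by 58 by 30 mm lying on the rear left of the lid (bystander); origin under its centre.
There are look-alikes about, which are no part of the job. What is shaped like the punch but blue or purple is not meant.

How it is judged:
By the outcome, as a careful person would: the job done as asked, in the order asked, and still so for the second after the job is handed in, while the arm keeps its last pose, push and grip.
It also fails if it takes over 61 s, if anything falls off the work surface, if the arm or the gripper's body presses on something with over 40 N, if the wrist force passes 120 N, or if a joint passes its speed limit or range.

### The arm

A 7-joint arm with a two-finger parallel gripper is mounted at the origin on the work surface. World frame = base frame: x ahead of the robot, y to its left, z up, the work surface at z = 0. Lengths are in m, angles in rad, forces in N, time in s.
With the tool pointing down it reaches from about 0.4 to 0.9 m from the base axis. Payload 5.5 kg.
Tool frame: the origin (TCP) lies midway between the tips of the shut fingers; the grasp point (between the pads) lies 19 mm behind it (manip.grip_depth is the distance from the TCP to the grasp point, in m); z points along the fingers, y is the line along which they close (so a half turn about z gives the same grasp; the last joint's range is limited). The gripper opens to 92 mm and grips with 3 to 60 N. Pads are 19 mm wide; open, the fingers measure 130 mm over their backs; the gripper's body (75 mm by 190 mm) begins 47 mm behind the grasp point.
Start: joints at [1.443, 0.501, -0.427, 1.55, 0.221, 1.138, -0.21], TCP at [0.248, -0.601, 0.227] pointing down, gripper open.
Joint ranges: [-2.88, 2.88], [-0.31, 2.03], [-1.54, 1.56], [0.2, 2.42], [-1.41, 4.55], [0.19, 2.02], [-2.57, 2.57]. Speed limits (rad/s): [2.57, 2.57, 3.14, 3.14, 3.14, 3.14, 3.14].

### API

Orientations are given as a unit quaternion [x, y, z, w].
In Python, from bench import manip, effector, viewer gives the robot as it stands. Calls block until the motion is done:
- manip.move_pose(position, orientation): joint-space move of the TCP to a pose.
- manip.servo_line(position, ori=None, vel=0.15): straight line of the TCP; ori=None keeps the orientation; vel is the mean speed in m/s.
- manip.movej(angles): joint-space move.
- effector.open_jaws() and effector.close(f_grip=None): open the fingers fully, or close them until they stop; f_grip is the grip in N (None keeps the last).
- manip.sleep(seconds).
- manip.solve_ik(position, orientation): joint angles nearest the present ones, or None.
- viewer.get_image(name): name is "side" or "top"; returns the picture (384x512x3 uint8, red, green, blue); there is no depth.
- viewer.get_calibration(name): a dict with "vfov" (degrees; the focal length in pixels is half the picture's height over the tangent of half this angle, whatever the lens; pixels are square), "cx", "cy" (the principal point, pixels), "dist_coeffs" ([k1, k2, p1, p2, k3] as OpenCV has them; the pictures are not rectified), "eye" and "attitude" of the camera in the world. Camera axes: x right, y down, z forward; pixel columns grow to the right and rows downward; lengths in m; the calibration is good to about 2 mm. A picture is of the moment at which its call begins. get_calibration takes no time and is no camera call.
A pose or a line that the arm cannot do raises manip.PlanningError and nothing moves.
- manip.hand_in(): hands the job in; it is judged then, once.
Readings, each from a call of its own:
- manip.current_clock(): time.
- manip.current_q(): joint angles.
- manip.current_joint_velocities(): joint speeds.
- manip.current_tau(): joint torques, N m.
- manip.current_tool_pos(): TCP position.
- manip.current_tcp_rot(): TCP orientation.
- manip.current_force(): force on the tool from outside, world axes, zero at the start.
- manip.current_wrist_torque(): the same for the moment, N m.
- manip.current_finger_gap(): finger opening in m.
- manip.current_gripper_force(): force on a finger pad.
Only numpy, scipy, OpenCV 4.12 (cv2) and the standard library are available. Lean on these libraries where they do the work, as an engineer would, in place of code of your own. Each camera call takes 0.05 s, during which the arm holds its last target. There are 200 camera calls.

## Working session

There is one attempt and no reset: what is moved stays moved. The work goes in short steps, each a Python script; the robot and the scene stay as the last script left them, time stands still between calls to the robot, and variables do not carry over. Pictures are saved under pics/ and viewed, at most 10 in all, crops included, and the job is handed in when it is done.

```bash
ls; mkdir -p pics; python3 - <<'E'
from bench import manip, effector, viewer
import cv2
for n in ("side","top"):
    im=viewer.get_image(n); cv2.imwrite(f"pics/{n}0.png",im[:,:,::-1]); print(n,viewer.get_calibration(n))
print(manip.current_clock(),manip.current_tcp_rot(),manip.current_finger_gap(),manip.grip_depth)
E
```

```text
pics
side {'vfov': 48.79068194431084, 'cx': 256.3089868128215, 'cy': 194.25157607022552, 'dist_coeffs': array([0.03774502, 0.        , 0.        , 0.        , 0.        ]), 'eye': array([0.03475015, 0.89895815, 0.86803619]), 'attitude': array([-0.24922517,  0.86151805, -0.42700697,  0.11549248])}
top {'vfov': 48.84339155288278, 'cx': 257.8151824215344, 'cy': 197.55954292569922, 'dist_coeffs': array([-0.10833617,  0.        ,  0.        ,  0.        ,  0.        ]), 'eye': array([0.24784823, 0.05108506, 1.59877457]), 'attitude': array([-0.68057552,  0.72479308, -0.07631802,  0.07528293])}
0.1 [ 9.80964235e-01  1.94186550e-01 -1.44046637e-04 -8.55735653e-04] 0.0917111028620652 0.0188
```

View pics/side0.png

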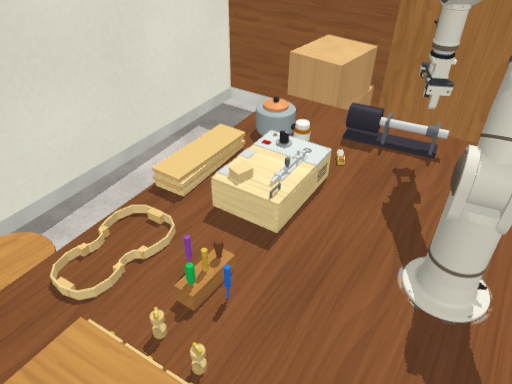

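View pics/top0.png

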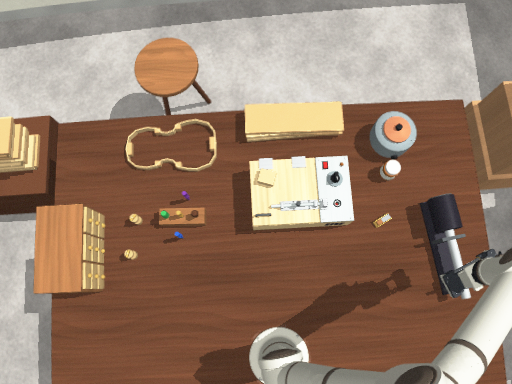

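The side view shows the box with bolt at about (290,165) and the brass punch at (205,258) between green (190,273) and dark (219,247) handles. The top view shows the block at (182,216), the brass punch at (178,213), the bolt along (275..328,205), the thermostat at (335,178) and the opening at (337,203). Next I zoom in.

```bash
python3 - <<'E'
import cv2,numpy as np
s=cv2.imread("pics/side0.png");t=cv2.imread("pics/top0.png")
def c(im,x,y,w,h,k): return cv2.resize(im[y:y+h,x:x+w],None,fx=k,fy=k,interpolation=cv2.INTER_CUBIC)
a=c(t,240,145,130,96,6.15)
cv2.imwrite("pics/topbox.png",a[:590,:800])
b=c(s,240,125,100,75,5);d=c(s,170,225,75,75,4);e=c(t,150,180,75,60,4)
o=np.zeros((600,800,3),np.uint8);o[:375,:500]=b;o[:300,500:]=d;o[300:540,500:]=e
cv2.imwrite("pics/mix.png",o)
E
```

```text
(no output)
```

View pics/topbox.png

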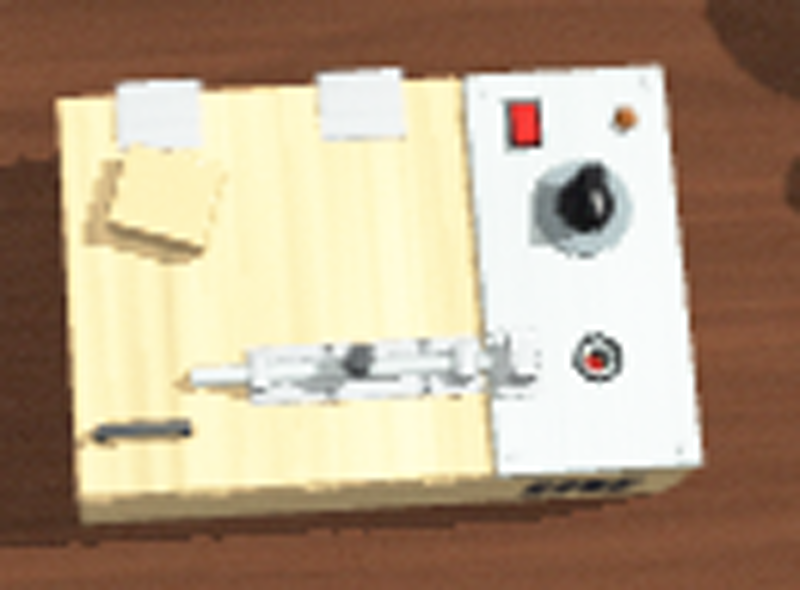

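View pics/mix.png

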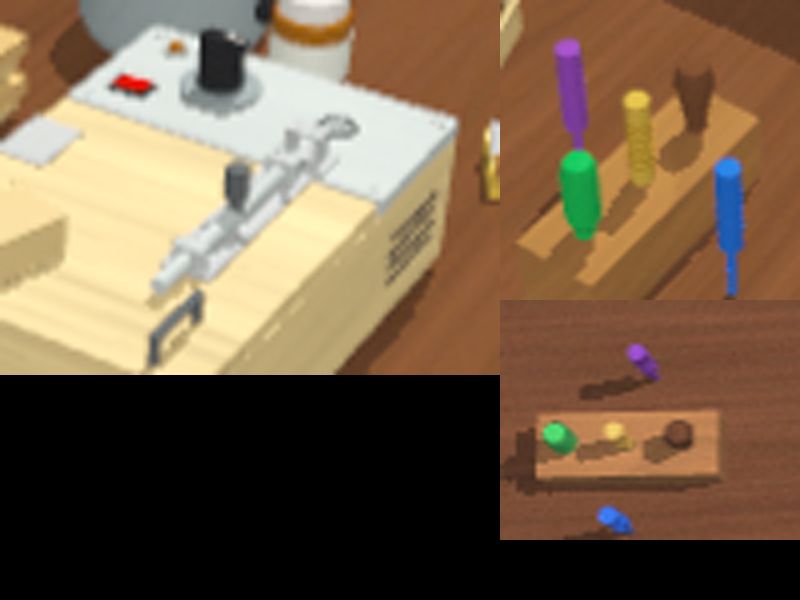

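The crops confirm it. In the top view, the bolt knob is at about (298,203), the reset opening (black ring, red inside) at (337,203) and the punch at (178,213). Blue and purple look-alikes stand on either side of the block. In the side view, the knob is at (287,160), the ring at (308,150) and the punch at (205,260). Next I triangulate.

```bash
cat > vis.py <<'E'
import cv2, numpy as np
from scipy.spatial.transform import Rotation as R
from bench import viewer
C={n:viewer.get_calibration(n) for n in ("side","top")}
def ray(n,uv):
    c=C[n]; f=192/np.tan(np.radians(c["vfov"]/2))
    K=np.array([[f,0,c["cx"]],[0,f,c["cy"]],[0,0,1]])
    p=cv2.undistortPoints(np.array(uv,float).reshape(-1,1,2),K,np.array(c["dist_coeffs"]))[0,0]
    d=R.from_quat(c["attitude"]).apply([p[0],p[1],1]); return np.array(c["eye"]),d/np.linalg.norm(d)
def onz(n,uv,z):
    e,d=ray(n,uv); return e+d*(z-e[2])/d[2]
def tri(us,ut):
    (a,d),(b,g)=ray("side",us),ray("top",ut)
    s=np.linalg.lstsq(np.c_[d,-g],b-a,rcond=None)[0]
    p,q=a+s[0]*d,b+s[1]*g; return (p+q)/2,np.linalg.norm(p-q)
def blob(mask,box):
    """largest contour within box (x0,y0,x1,y1): bounding-rect centre, centroid, area"""
    x0,y0,x1,y1=box; m=np.zeros(mask.shape,np.uint8); m[y0:y1,x0:x1]=mask[y0:y1,x0:x1]
    c=max(cv2.findContours(m,cv2.RETR_EXTERNAL,cv2.CHAIN_APPROX_NONE)[0],key=cv2.contourArea)
    M=cv2.moments(c); return np.array([M["m10"],M["m01"]])/M["m00"], M["m00"], c
def hsv(im): return cv2.cvtColor(im,cv2.COLOR_RGB2HSV)
E
python3 - <<'E'
from vis import *
I={n:cv2.imread(f"pics/{n}0.png")[:,:,::-1].copy() for n in C}
H={n:hsv(I[n]) for n in C}
dark=lambda n,v:(H[n][...,2]<v).astype(np.uint8)
col=lambda n,lo,hi:cv2.inRange(H[n],lo,hi)
def both(name,ms,bs,mt,bt):
    a,A,_=blob(ms,bs);b,B,_=blob(mt,bt);p,g=tri(a,b);print(name,a.round(1),A,b.round(1),B,p.round(4),"gap",g.round(4))
both("knob",dark("side",125),(282,154,294,170),dark("top",140),(292,197,304,210))
both("ring",dark("side",170),(302,146,313,154),dark("top",150),(330,195,346,212))
y=((18,110,120),(32,255,255))
both("punch",col("side",*y),(198,244,212,275),col("top",*y),(171,206,184,220))
both("thermo",dark("side",60),(276,128,292,146),dark("top",70),(327,168,344,188))
for n,lo,hi,bs,bt in (("green",(50,100,60),(75,255,255),(180,255,200,290),(155,205,172,222)),("blue",(105,120,80),(120,255,255),(218,258,235,300),(168,228,190,242)),("purple",(130,90,60),(155,255,255),(180,230,196,262),(176,188,194,202))):
    both(n,col("side",lo,hi),bs,col("top",lo,hi),bt)
# deck & block
d=(H["top"][...,1]<40)&(H["top"][...,2]>200)
_,A,c=blob(d.astype(np.uint8),(312,150,358,232)); 
for k in cv2.boxPoints(cv2.minAreaRect(c)): print("deck",k,onz("top",k,.12).round(4))
for r,k in zip(("TL","TR","BL","BR"),((536,410),(719,410),(536,472),(719,472))): 
    u=np.array(k)-[500,300]; u=u/4+[150,180]; print("block",r,onz("top",u,.055).round(4))
for nm,u in (("keeper",(515,360)),("rodtail",(190,377)),("ring",(597,358)),("lidTL",(58,98)),("lidBL",(78,497)),("deckTR",(662,66)),("deckBR",(702,466)),("strap1",(430,360)),("red",(596,362))):
    z={"keeper":.144,"rodtail":.13}.get(nm,.12); print(nm,onz("top",np.array(u)/6.15+[240,145],z).round(4))
E
```

```text
knob [286.7 161.9] 22.0 [297.6 203.6] 12.0 [ 0.5333 -0.0996  0.1444] gap 0.002
ring [307.8 150.8] 2.0 [337.1 202.3] 4.5 [ 0.5328 -0.2467  0.1101] gap 0.008
punch [204.6 259.1] 140.0 [179.2 213.6] 21.5 [0.5337 0.3275 0.0866] gap 0.0048
thermo [283.4 136.9] 69.5 [334.8 177.2] 52.5 [ 0.6228 -0.2412  0.1376] gap 0.0012
green [189.6 272.8] 150.5 [164.5 214. ] 32.5 [0.5365 0.3822 0.0852] gap 0.0033
blue [226.9 277.5] 126.0 [178.2 234.5] 22.5 [0.4595 0.3358 0.071 ] gap 0.0045
purple [187.5 246.6] 117.0 [185.2 194.6] 28.0 [0.6071 0.3059 0.0733] gap 0.004
deck [314.8362  157.10034] [ 0.7084 -0.1792  0.12  ]
deck [347.84952 154.25436] [ 0.712  -0.3021  0.12  ]
deck [353.50607 219.87018] [ 0.4676 -0.2957  0.12  ]
deck [320.49277 222.71616] [ 0.4652 -0.1771  0.12  ]
block TL [0.5699 0.4099 0.055 ]
block TR [0.5591 0.2379 0.055 ]
block BL [0.5111 0.4107 0.055 ]
block BR [0.5008 0.2401 0.055 ]
keeper [ 0.5288 -0.1911  0.144 ]
rodtail [ 0.5335 -0.0054  0.13  ]
ring [ 0.5316 -0.2431  0.12  ]
lidTL [0.7088 0.0608 0.12  ]
lidBL [0.4695 0.0632 0.12  ]
deckTR [ 0.7064 -0.3007  0.12  ]
deckBR [ 0.4643 -0.2977  0.12  ]
strap1 [ 0.5366 -0.1457  0.12  ]
red [ 0.5293 -0.2423  0.12  ]
```

Poses agree with the text: the box yaw is about -0.6°, the thermostat is 90 mm to +x of the opening, and the punch is in the middle hole. Next is the bolt.

```bash
cat > arm.py <<'E'
import numpy as np
from bench import manip, effector, viewer
LO=[-2.88,-.31,-1.54,.2,-1.41,.19,-2.57];HI=[2.88,2.03,1.56,2.42,4.55,2.02,2.57]
def down(phi):
    """tool down, fingers closing along world angle phi (deg)"""
    a=np.radians((phi+90)/2); return [np.cos(a),np.sin(a),0,0]
def best(p,phis):
    r=[]
    for f in phis:
        q=manip.solve_ik(p,down(f))
        if q is not None: r.append((-min(np.minimum(np.array(q)-LO,np.array(HI)-q)),f))
    return min(r)[1]
def st(*a): print(*a,"t",round(manip.current_clock(),1),"p",np.round(manip.current_tool_pos(),4),"F",np.round(manip.current_force(),1),"gap",round(manip.current_finger_gap(),4))
E
python3 - <<'E'
from arm import *
k=np.array([.533,-.0996]); p=manip.current_tool_pos()
manip.servo_line([p[0],p[1],.30],vel=.25)
f=best([*k,.22],[-.6,179.4]);print(f)
manip.move_pose([*k,.22],down(f)); st("hover")
manip.servo_line([*k,.15],vel=.1); st("mid")
manip.servo_line([*k,.134],vel=.05); st("low")
import cv2
for n in ("side","top"): cv2.imwrite(f"pics/{n}1.png",viewer.get_image(n)[:,:,::-1])
s=cv2.imread("pics/side1.png")[110:210,230:350];t=cv2.imread("pics/top1.png")[150:250,250:370]
cv2.imwrite("pics/m1.png",cv2.resize(np.hstack([s,t]),None,fx=3.33,fy=3.33,interpolation=cv2.INTER_CUBIC))
E
```

```text
-0.6
hover t 2.6 p [ 0.533  -0.1014  0.22  ] F [ 0.5  0.4 -0.1] gap 0.0915
mid t 3.5 p [ 0.5335 -0.0994  0.1504] F [-0.4  0.8  0.1] gap 0.0918
low t 4.0 p [ 0.5328 -0.0995  0.1337] F [ 0.2 -0.1  0.5] gap 0.0919
```

View pics/m1.png

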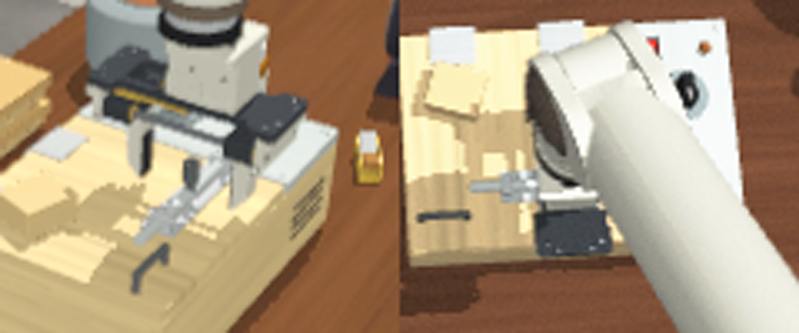

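The side crop shows the knob (190,172) midway between the fingers (145,150) and (240,185). The alignment is good, so I close and slide.

```bash
python3 - <<'E'
from arm import *
effector.close(f_grip=20); st("closed")
p=np.array(manip.current_tool_pos()); d=np.array([-.0105,-1,0])
F0=np.array(manip.current_force())
for s in np.r_[.02,.026:.05:.003]:
    manip.servo_line(p+d*s,vel=.06); manip.sleep(.15)
    st(round(s,3)); 
    if (np.array(manip.current_force())-F0)[1]>9: break
E
```

```text
closed t 5.2 p [ 0.5321 -0.0996  0.1339] F [-4.6  0.5  3.3] gap 0.0166
0.02 t 5.8 p [ 0.532  -0.1204  0.1339] F [-2.  -2.3  2.3] gap 0.0164
0.026 t 6.2 p [ 0.5319 -0.1257  0.1339] F [-2.2 -0.7  2.3] gap 0.0168
0.029 t 6.6 p [ 0.5319 -0.1284  0.1339] F [-1.8  1.2  2.1] gap 0.0163
0.032 t 7.0 p [ 0.5319 -0.1315  0.1339] F [-1.1  1.8  1. ] gap 0.0163
0.035 t 7.4 p [ 0.5319 -0.1316  0.1339] F [-1.9  8.6  3.3] gap 0.0165
0.038 t 7.8 p [ 0.5319 -0.1317  0.1339] F [-2.8 12.9  3.1] gap 0.0161
```

```bash
python3 - <<'E'
from arm import *
p=np.array(manip.current_tool_pos())
manip.servo_line([p[0],-.1425,p[2]],vel=.06); manip.sleep(.3); st("push")
manip.servo_line([p[0],manip.current_tool_pos()[1]+.0005,p[2]],vel=.06); st("relax")
effector.open_jaws(); st("open")
p=np.array(manip.current_tool_pos())
manip.servo_line([p[0],p[1],.24],vel=.2)
u=[.5337,.3275]
f=best([*u,.16],[40,220,-140]);print(f)
manip.servo_line([.45,.1,.28],vel=.3); 
manip.move_pose([*u,.17],down(f)); st("over punch")
import cv2
for n in ("side","top"): cv2.imwrite(f"pics/{n}2.png",viewer.get_image(n)[:,:,::-1])
s=cv2.imread("pics/side2.png")
a=cv2.resize(s[130:190,250:330],(400,300),interpolation=cv2.INTER_CUBIC);b=cv2.resize(s[200:300,160:260],(400,400),interpolation=cv2.INTER_CUBIC)
t=cv2.imread("pics/top2.png");c=cv2.resize(t[180:230,270:350],(400,250),interpolation=cv2.INTER_CUBIC)
o=np.zeros((600,800,3),np.uint8);o[:300,:400]=a;o[300:550,:400]=c;o[:400,400:]=b
cv2.imwrite("pics/m2.png",o)
E
```

```text
push t 8.4 p [ 0.5319 -0.1328  0.1338] F [-3.1 20.3  3.3] gap 0.0164
relax t 8.7 p [ 0.5319 -0.1325  0.1339] F [-2.3  1.8  1.9] gap 0.0163
open t 10.0 p [ 0.5319 -0.1322  0.1339] F [0.7 0.9 0. ] gap 0.0919
40
over punch t 12.7 p [0.5345 0.3259 0.17  ] F [ 0.4 -0.6  0.1] gap 0.0917
```

View pics/m2.png

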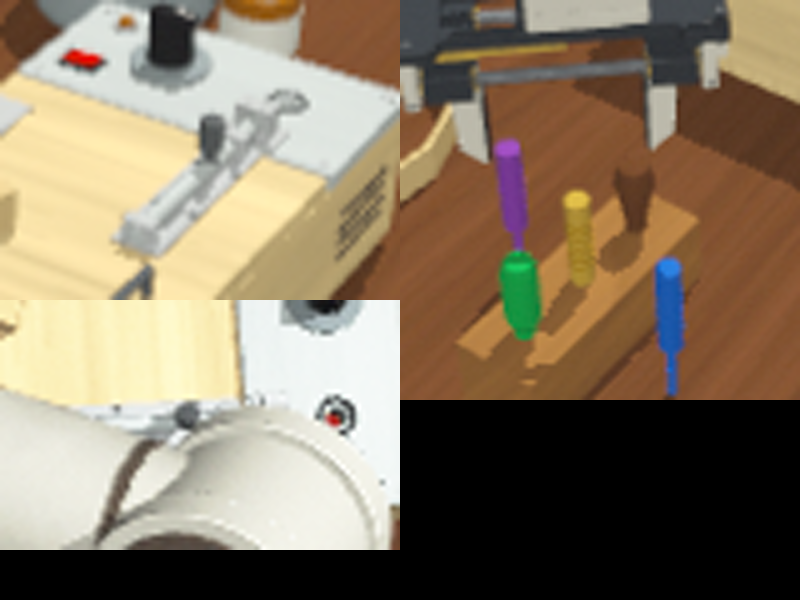

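The bolt rod's tail is now flush with its rear strap and the knob is close to the keeper. The punch (578,240 in the crop) is below the open fingers, with the neighbours off the closing line. I'll descend and grasp.

```bash
python3 - <<'E'
from arm import *
u=[.5337,.3275]
manip.servo_line([*u,.12],vel=.1); st("mid")
manip.servo_line([*u,.0715],vel=.06); st("low")
effector.close(f_grip=15); st("grip15")
effector.close(f_grip=45); st("grip")
p=manip.current_tool_pos()
manip.servo_line([p[0],p[1],.10],vel=.05); st("up")
manip.servo_line([p[0],p[1],.22],vel=.15); st("lifted")
import cv2
for n in ("side","top"): cv2.imwrite(f"pics/{n}3.png",viewer.get_image(n)[:,:,::-1])
s=cv2.imread("pics/side3.png")
cv2.imwrite("pics/m3.png",cv2.resize(s[160:300,150:290],(560,560),interpolation=cv2.INTER_CUBIC))
E
```

```text
mid t 13.4 p [0.5334 0.3278 0.1197] F [ 0.3 -0.   0.3] gap 0.0917
low t 14.4 p [0.5338 0.3278 0.0718] F [ 0.4  0.1 -0.2] gap 0.0922
grip15 t 15.5 p [0.5335 0.3274 0.0715] F [-0.3 -0.6  1.1] gap 0.0156
grip t 15.8 p [0.5335 0.3274 0.0714] F [-1.5 -0.3  0.9] gap 0.0153
up t 16.5 p [0.5336 0.3274 0.1001] F [-0.7  0.4 -0.7] gap 0.0155
lifted t 17.4 p [0.5333 0.3267 0.219 ] F [ 0.4  0.7 -0.8] gap 0.0154
```

View pics/m3.png

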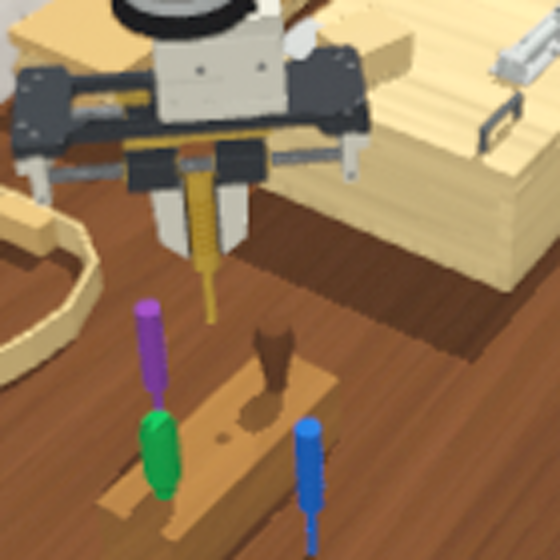

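The punch is held and its nose is visible, with the tip at about (202.7,240.5) in the side picture. The block's hole is empty and the neighbours are undisturbed. Next I carry it over the opening and compare the tip with the ring.

```bash
python3 - <<'E'
from arm import *
from vis import *
print("tip xy from side @ .158",onz("side",(202.7,240.8),.158).round(4))
print("ring side",onz("side",(307.8,150.4),.12).round(4), tri((307.8,150.4),(337.1,203.2)))
o=[.5316,-.2431]
p=manip.current_tool_pos()
manip.servo_line([p[0],p[1],.27],vel=.25)
manip.servo_line([*o,.27],vel=.25)
manip.servo_line([*o,.193],vel=.1); manip.sleep(.3); st("over")
for n in ("side","top"): cv2.imwrite(f"pics/{n}4.png",viewer.get_image(n)[:,:,::-1])
s=cv2.imread("pics/side4.png")[120:180,270:340];t=cv2.imread("pics/top4.png")[170:230,300:370]
cv2.imwrite("pics/m4.png",cv2.resize(np.hstack([s,t]),None,fx=5.7,fy=5.7,interpolation=cv2.INTER_CUBIC))
E
```

```text
tip xy from side @ .158 [0.5263 0.3338 0.158 ]
ring side [ 0.5234 -0.2344  0.12  ] (array([ 0.53077552, -0.24542515,  0.11246717]), np.float64(0.0047804047749615405))
over t 21.5 p [ 0.5318 -0.2432  0.1934] F [ 0.6  0.3 -1.1] gap 0.0152
```

View pics/m4.png

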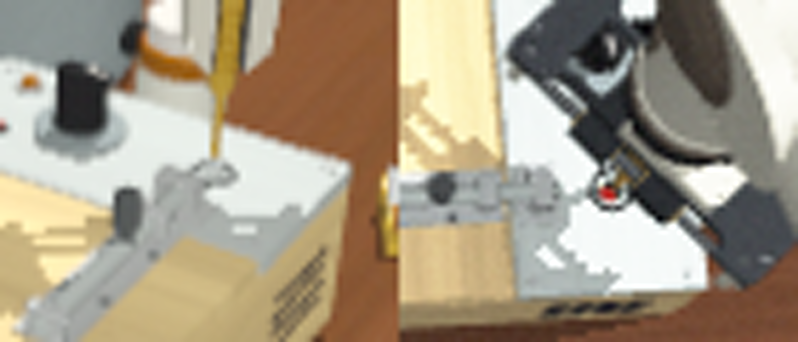

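In the side crop, the tip (216,158) is just above the ring (213,174). In the top crop, the ring is at (611,190) and the handle comes in from the upper right. Here is the numerical comparison.

```bash
python3 - <<'E'
from vis import *
s=cv2.imread("pics/side4.png")[:,:,::-1].copy();h=hsv(s)
y=cv2.inRange(h,(15,110,80),(32,255,255))[134:152,300:316]
for r in range(y.shape[0]):
    x=np.nonzero(y[r])[0]
    if len(x): print(134+r,300+x.min(),300+x.max())
print(h[144:156,300:316,2])
for uv in ((308,147.5),(308,148.5)): print("tip",onz("side",uv,.132).round(4))
print("ring",onz("side",(307.4,150.5),.12).round(4),"top",onz("top",(337,203.3),.12).round(4))
s0=hsv(cv2.imread("pics/side0.png")[:,:,::-1].copy());print(s0[145:156,300:316,2])
t0=hsv(cv2.imread("pics/top0.png")[:,:,::-1].copy());print(t0[197:210,331:344,2])
E
```

```text
134 307 311
135 307 310
136 308 310
137 308 309
138 308 309
139 308 309
140 308 309
141 308 308
142 308 308
144 307 307
145 307 307
146 307 307
[[240 240 240 240 240 240 234 187 196 238 238 238 238 238 237 219]
 [240 240 240 240 240 240 234 181 202 240 239 238 238 237 238 237]
 [239 240 240 240 240 240 233 186 202 240 240 240 239 239 239 238]
 [238 238 239 239 238 227 221 187 203 233 240 239 240 240 240 239]
 [228 235 236 228 213 166 178 182 204 194 225 239 239 239 238 239]
 [188 213 220 186 134 182 193 195 190 148 158 229 240 239 238 238]
 [169 165 165 155 183 208 197 198 188 195 159 176 240 240 240 240]
 [170 169 169 169 168 166 168 171 163 159 160 188 239 239 240 239]
 [164 182 174 171 165 151 129 176 175 173 203 237 237 238 238 238]
 [169 175 172 170 157 169 208 239 238 238 238 237 238 238 237 237]
 [177 176 173 172 159 178 227 238 239 239 239 238 238 238 237 238]
 [175 172 170 171 160 165 184 224 227 238 238 238 239 239 239 239]]
tip [ 0.5233 -0.2332  0.132 ]
tip [ 0.5204 -0.2274  0.132 ]
ring [ 0.5243 -0.2331  0.12  ] top [ 0.5313 -0.2428  0.12  ]
[[238 238 238 238 238 238 238 
[... 723 characters left out ...]
51 250 251 251 251 251 252 252 252 251]
 [251 251 250 250 250 251 251 251 251 252 252 252 251]
 [250 251 251 251 169 176 112 225 251 252 252 251 251]
 [250 251 251 175  69 146 206  90  98 229 252 252 252]
 [251 251 228 123 242 189 176 194 107  89 252 251 251]
 [250 252 174 148 223  76  60 106 177  82 229 252 251]
 [250 251 130 151 203 180 149  75 155  78 226 252 252]
 [250 251 125 124 218 187 186 108 215  96 225 252 251]
 [250 251 251  99 153 223 217 236 161 124 251 252 251]
 [250 251 251 250 108  65 113  68 163 251 251 252 251]
 [250 251 251 252 250 250 219 251 251 252 251 252 251]
 [251 251 252 251 250 251 251 251 251 252 251 252 251]
 [250 251 251 251 250 251 251 250 251 252 251 252 251]]
```

The tip and ring agree within the 4 mm radial play in both views. I descend slowly with contact checks: the tip passes the mouth at TCP z≈0.181, button contact is expected at ≈0.161 and fully down at ≈0.156.

```bash
python3 - <<'E'
from arm import *
o=[.5318,-.2430]
F0=np.array(manip.current_force())
for z in [.184,.179,.176,.172,.168,.165]:
    manip.servo_line([*o,z],vel=.04); manip.sleep(.1); st(z)
    if np.linalg.norm(np.array(manip.current_force())-F0)>6: print("CONTACT");break
E
```

```text
0.184 t 22.1 p [ 0.5318 -0.2429  0.1839] F [ 0.2 -1.  -2.1] gap 0.0153
0.179 t 22.5 p [ 0.5318 -0.243   0.179 ] F [-0.3  1.1 -1.6] gap 0.0151
0.176 t 22.8 p [ 0.5318 -0.243   0.176 ] F [ 0.4 -0.1 -0.9] gap 0.0155
0.172 t 23.2 p [ 0.5318 -0.243   0.1719] F [-0.6  0.6 -1. ] gap 0.0156
0.168 t 23.5 p [ 0.5318 -0.243   0.1679] F [-0.7  0.5 -1. ] gap 0.0152
0.165 t 23.9 p [ 0.5318 -0.243   0.165 ] F [-0.3 -0.2 -1.9] gap 0.0153
```

It's inside the well with no lateral force. Next I press the button to its stop.

```bash
python3 - <<'E'
from arm import *
o=[.5318,-.2430]
for z in np.arange(.163,.1505,-.001):
    manip.servo_line([*o,z],vel=.03); manip.sleep(.2)
    F=np.mean([manip.current_force() for _ in range(5)],0); st(round(z,4)); 
    if F[2]>13: print("STOP",F);break
E
```

```text
0.163 t 24.3 p [ 0.5318 -0.243   0.163 ] F [-0.4  0.4 -0.7] gap 0.0151
0.162 t 24.8 p [ 0.5318 -0.243   0.162 ] F [ 0.1  0.2 -1.8] gap 0.0155
0.161 t 25.2 p [ 0.532  -0.243   0.1612] F [-0.3  0.2  2.2] gap 0.0156
0.16 t 25.7 p [ 0.5319 -0.243   0.1601] F [-0.7 -0.4  1.1] gap 0.0157
0.159 t 26.1 p [ 0.5319 -0.243   0.1591] F [ 0.1 -0.3  3.4] gap 0.0153
0.158 t 26.6 p [ 0.5319 -0.243   0.1581] F [ 0.  -0.8  3.1] gap 0.0153
0.157 t 27.0 p [ 0.5319 -0.243   0.1571] F [ 1.1 -0.7  4.6] gap 0.0155
0.156 t 27.5 p [ 0.5319 -0.243   0.1562] F [-0.  -0.5  5.7] gap 0.0155
0.155 t 27.9 p [ 0.5321 -0.243   0.1561] F [-1.3  0.3 10.9] gap 0.0151
0.154 t 28.4 p [ 0.5323 -0.243   0.1559] F [-2.7 -0.3 15.5] gap 0.0152
STOP [-2.662395   -0.31749624 15.48220865]
```

```bash
python3 - <<'E'
from arm import *
import cv2
manip.sleep(1); st("hold")
a=[cv2.imread(x) if 0 else viewer.get_image(n)[y:y+75,x0:x0+100,::-1] for n,y,x0,x in (("side",120,240,""),("top",150,250,""))]
cv2.imwrite("pics/m5.png",cv2.resize(np.hstack(a),None,fx=4,fy=4,interpolation=cv2.INTER_CUBIC))
E
```

```text
hold t 29.4 p [ 0.5323 -0.243   0.1559] F [-2.5 -0.3 15.9] gap 0.0154
```

View pics/m5.png

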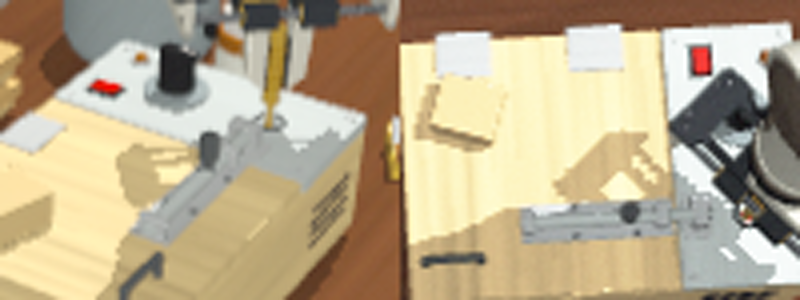

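The punch nose is in the opening (side crop 270,122), the bolt is home through the keeper, and the thermostat and lid are unchanged. The hold is steady at about 15 N.

```bash
python3 -c "
from bench import manip
print(manip.hand_in())"
```

```text
the job is handed in; nothing more can be done
None
```

I handed the job in at about 29 s with the bolt against its end stop in the keeper and the punch in the gripper, holding the reset button on its stop at about 15 N; no verdict came back.

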